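# Load the green-capped tubes into the magazine with the tip-up chute

## Robot

A 7-joint arm with a two-finger parallel gripper is mounted at the origin on the work surface. World frame = base frame: x ahead of the robot, y to its left, z up, the work surface at z = 0. Lengths are in m, angles in rad, forces in N, time in s.
With the tool pointing down it reaches from about 0.35 to 0.9 m from the base axis. Payload 19.9 kg.
Tool frame: the origin (TCP) lies where the fingers leave the gripper's body, on its centre line; the fingertips stand 97 mm ahead of it and the grasp point (between the pads) lies 78 mm ahead of it (tips_ahead is the distance from the TCP to the fingertips, in m); z points along the fingers, y is the line along which they close (so a half turn about z gives the same grasp; the last joint's range is limited). The gripper opens to 94 mm and grips with 3 to 60 N. Pads are 16 mm wide; open, the fingers measure 119 mm over their backs; the gripper's body (75 mm by 177 mm) begins 78 mm behind the grasp point.
Start: joints at [-1.266, 0.417, -0.01, 1.614, 0.005, 1.111, -0.053], TCP at [0.212, 0.588, 0.303] pointing down, gripper open.
Joint ranges: [-2.81, 2.81], [-0.39, 2.02], [-1.27, 1.25], [0.06, 2.57], [-1.19, 4.33], [0.19, 2], [-2.82, 2.82]. Speed limits (rad/s): [1.89, 1.89, 2.39, 2.39, 3.01, 3.01, 3.01].

## Interface

Orientations are given as a unit quaternion [w, x, y, z].
In Python, from station import reach, movel, set_joints, gripper_to, wait, ik, camera, Unreachable, sign_off, get_clock, get_q, get_joint_vel, get_joint_efforts, get_eef_pos, get_eef_rot, get_wrist_force, get_moment, get_grip_width, get_grip_force, tips_ahead gives the robot as it stands. Calls block until the motion is done:
- reach(position, orientation): joint-space move of the TCP to a pose.
- movel(position, frame=None, rate=0.15): straight line of the TCP; frame=None keeps the orientation; rate is the mean speed in m/s.
- set_joints(angles): joint-space move.
- gripper_to(opening, newtons=None): finger opening in m; newtons is the grip in N (None keeps the last); returns when the fingers have stopped.
- wait(seconds).
- ik(position, orientation): joint angles nearest the present ones, or None.
- camera(name): name is "side" or "top"; returns a dict with "image" (480x640x3 uint8, red, green, blue), "depth" (480x640 float32, m along the optical axis (not along the pixel's ray), 0 where there is no reading), "K" (3x3 intrinsics, pixels), "R" (3x3) and "t" (3): a world point X has camera coordinates R X + t. Camera axes: x right, y down, z forward; pixel columns grow to the right and rows downward; lengths in m; the calibration is good to about 2 mm. A picture is of the moment at which its call begins.
A pose or a line that the arm cannot do raises Unreachable and nothing moves.
- sign_off(): hands the job in; it is judged then, once.
Readings, each from a call of its own:
- get_clock(): time.
- get_q(): joint angles.
- get_joint_vel(): joint speeds.
- get_joint_efforts(): joint torques, N m.
- get_eef_pos(): TCP position.
- get_eef_rot(): TCP orientation.
- get_wrist_force(): force on the tool from outside, world axes, zero at the start.
- get_moment(): the same for the moment, N m.
- get_grip_width(): finger opening in m.
- get_grip_force(): force on a finger pad.
Only numpy, scipy, OpenCV 4.12 (cv2) and the standard library are available. Lean on these libraries where they do the work, as an engineer would, in place of code of your own. Each camera call takes 0.05 s, during which the arm holds its last target. There are 200 camera calls.

## Task

Load the two green-capped tubes, one at a time, into the two empty slots of the magazine: slide the magazine along its guide so that an empty slot stands under the spout, lay the tube in the level blue chute and let go of it, then press the yellow paddle down against its spring and hold it until the tube has dropped, round end down, into the slot. Finish with both green tubes standing inside the magazine with their caps up, the chute sprung back level and nothing touched by the hand, and leave the blue-capped tubes and the other things on the bench as they are.

Things in the scene. Friction and masses are not known exactly. Their poses are not given: they have to be found in the camera images.
- station: White filling station fixed to the bench; grey base plate 6 mm thick, x -30..+120, y -145..+155 mm about the origin, which lies on the bench under the spout's centre. x runs from the spout along the level chute (roughly away from the robot), y along the magazine's guide, z up. Bearing posts 168 mm high stand at x 10..46 mm, y = -82, -26 and +26 mm.
- spout (a point): Centre of the top of the clear spout, 153 mm above the bench at the station's origin. The spout is a fixed clear guide, 30 mm (x) by 26 mm (y) inside, its underside 3 mm above the magazine's top, with a clear stop plate on its -x side that reaches 197 mm above the bench.
- chute (a joint): Tip angle of the blue chute in rad: 0 level (rest), 1.30 fully tipped, far end up. Hinge axis along the station's y, 20 mm in +x of its origin, 152 mm above the bench. A torsion spring brings it back when let go; about 3 N on the paddle tips it fully. A tube lies in it lengthwise with about 8 mm to spare at each end, cap away from the spout.
- bed (a point): Mid-length of the chute, on its floor's top: when level, 82 mm in +x of the station's origin, 152 mm above the bench. A trough open at the spout end, closed 60 mm beyond this point at the far end. Over its middle 64 mm it has no side walls and the floor is 16 mm wide, so fingers can pass beside it; at both ends walls 16 mm high stand 25 mm apart.
- paddle (a point): Point on the pressing face of the yellow paddle (44 mm wide, 72 mm long, 58..130 mm from the hinge axis), 115 mm in -y of the station's origin, on the chute's -x side; at rest 85 mm in -x of the hinge axis and 67 mm above it. Slopes up 0.65 rad at rest, down 0.65 rad when tipped. Closed fingertips pressed straight down here end 90 to 105 mm above the bench.
- magazine: Loose clear magazine with three open-topped slots in a row along its y, 36 x 111 mm and 108 mm high, 0.35 kg, standing on the station's base plate between two low rails (2 mm play each side) and sliding along the station's y, under the spout. Origin at the centre of its underside, axes parallel to the station's at the start. Its middle slot is taken by a blue-capped tube.
- slot_left (a point): Centre of the inner floor (3 mm thick) of the empty slot at +36 mm along the magazine's y. Slots are 30 x 33 mm inside and 105 mm deep. The slot is in line when this point is within 3 mm of the spout's centre along the guide.
- slot_right (a point): The same for the empty slot at -36 mm along the magazine's y.
- post (a point): Point on the axis of the magazine's upright steel push post (12 mm diameter, from 22 to 116 mm above the magazine's underside, with a red knob 18 mm in diameter and 10 mm high on top), 100 mm above the magazine's underside; it stands 128 mm in +y of the magazine's origin. Push it from either side or pinch it; a few newtons slide the magazine.
- tube_a: Green-capped sample tube one, lying on the bench: 100 mm long, 17 mm diameter pale round-ended body, green hexagonal cap 22 mm long and 18 mm across flats; 20 g. Origin at mid-length on its axis (9 mm above the bench as it lies); x axis along the tube towards the cap.
- tube_b: Green-capped sample tube two, lying on the bench: 100 mm long, 17 mm diameter pale round-ended body, green hexagonal cap 22 mm long and 18 mm across flats; 20 g. Origin at mid-length on its axis (9 mm above the bench as it lies); x axis along the tube towards the cap.
- tube_blue: A tube of the same shape with a blue cap, lying on the bench: leave it. Frame as for the green ones.
- tube_mid: A blue-capped tube of the same shape standing in the magazine's middle slot: it stays there. x axis up towards the cap.
- label_reel: Paper reel of labels, 76 mm across and 40 mm high, flat on the bench; origin at the centre of its underside. Leave it.
- beaker: Beaker, 68 mm across and 85 mm high; origin at the centre of its underside. Leave it.
- reagent: Amber bottle with a blue cap, 64 mm across and 140 mm high; origin at the centre of its underside. Leave it.
- wash_bottle: White bottle with a red cap, 66 mm across and 160 mm high; origin at the centre of its underside. Leave it.
- tip_box: Orange box, 70 x 110 x 55 mm; origin at the centre of its underside. Leave it.
- slot_mid (a point): Centre of the inner floor of the magazine's middle slot, taken by a blue-capped tube.

How it is judged:
On the way, in this order (a step that is already met when the one before it is completed fails the run):
1. a green tube lies in the level chute, let go (((distance between tube_a and bed below 0.03 m and value of joint chute below 0.12 rad and angle between tube_a's own x axis and vertical above 1.3 rad and contact force between tube_a and the fingers below 0.05 N) or (distance between tube_b and bed below 0.03 m and value of joint chute below 0.12 rad and angle between tube_b's own x axis and vertical above 1.3 rad and contact force between tube_b and the fingers below 0.05 N))), for 0.1 s.
2. that tube has dropped, cap up, into an empty slot ((((horizontal distance between tube_a and slot_left below 0.016 m and z of tube_a in the frame of slot_left between 0.035 and 0.06 m and angle between tube_a's own x axis and vertical below 0.3 rad) or (horizontal distance between tube_a and slot_right below 0.016 m and z of tube_a in the frame of slot_right between 0.035 and 0.06 m and angle between tube_a's own x axis and vertical below 0.3 rad)) or ((horizontal distance between tube_b and slot_left below 0.016 m and z of tube_b in the frame of slot_left between 0.035 and 0.06 m and angle between tube_b's own x axis and vertical below 0.3 rad) or (horizontal distance between tube_b and slot_right below 0.016 m and z of tube_b in the frame of slot_right between 0.035 and 0.06 m and angle between tube_b's own x axis and vertical below 0.3 rad)))), for 0.1 s.
3. the other green tube lies in the level chute, let go (((((horizontal distance between tube_a and slot_left below 0.016 m and z of tube_a in the frame of slot_left between 0.035 and 0.06 m and angle between tube_a's own x axis and vertical below 0.3 rad) or (horizontal distance between tube_a and slot_right below 0.016 m and z of tube_a in the frame of slot_right between 0.035 and 0.06 m and angle between tube_a's own x axis and vertical below 0.3 rad)) and (distance between tube_b and bed below 0.03 m and value of joint chute below 0.12 rad and angle between tube_b's own x axis and vertical above 1.3 rad and contact force between tube_b and the fingers below 0.05 N)) or (((horizontal distance between tube_b and slot_left below 0.016 m and z of tube_b in the frame of slot_left between 0.035 and 0.06 m and angle between tube_b's own x axis and vertical below 0.3 rad) or (horizontal distance between tube_b and slot_right below 0.016 m and z of tube_b in the frame of slot_right between 0.035 and 0.06 m and angle between tube_b's own x axis and vertical below 0.3 rad)) and (distance between tube_a and bed below 0.03 m and value of joint chute below 0.12 rad and angle between tube_a's own x axis and vertical above 1.3 rad and contact force between tube_a and the fingers below 0.05 N)))), for 0.1 s.
4. both green tubes stand in slots of their own (((horizontal distance between tube_a and slot_left below 0.016 m and z of tube_a in the frame of slot_left between 0.035 and 0.06 m and angle between tube_a's own x axis and vertical below 0.3 rad) or (horizontal distance between tube_a and slot_right below 0.016 m and z of tube_a in the frame of slot_right between 0.035 and 0.06 m and angle between tube_a's own x axis and vertical below 0.3 rad)) and ((horizontal distance between tube_b and slot_left below 0.016 m and z of tube_b in the frame of slot_left between 0.035 and 0.06 m and angle between tube_b's own x axis and vertical below 0.3 rad) or (horizontal distance between tube_b and slot_right below 0.016 m and z of tube_b in the frame of slot_right between 0.035 and 0.06 m and angle between tube_b's own x axis and vertical below 0.3 rad))), for 0.1 s.
At the end, for the whole second after the job is handed in: Green tubes in the two end slots, cap up within 0.3 rad, centre 35-60 mm over the slot floor and within 16 mm of its centre; blue tube still in the middle slot; magazine level on its base; chute within 0.1 rad of level; all at rest; other bench things within 30 mm of their start (all of step 4 and horizontal distance between tube_mid and slot_mid below 0.016 m and z of tube_mid in the frame of slot_mid between 0.035 and 0.06 m and angle between tube_mid's own x axis and vertical below 0.3 rad and value of joint chute below 0.1 rad and linear speed of each of tube_a, tube_b, magazine below 0.02 m/s and angle between magazine's own z axis and vertical below 0.08 rad and z of magazine in the frame of station below 0.012 m and distance of each of label_reel, beaker, reagent, wash_bottle, tip_box, tube_blue from where it was at the start of the episode below 0.03 m); the robot touches nothing.
It fails at once if a bystander is knocked over or shoved away (distance of any of label_reel, beaker, reagent, wash_bottle, tip_box, tube_blue from where it was at the start of the episode above 0.04 m or angle between any of label_reel, beaker, reagent, wash_bottle, tip_box's own z axis and vertical above 0.5 rad).
It fails at once if the magazine is tipped (angle between magazine's own z axis and vertical above 0.25 rad).
It also fails if it takes over 72 s, if anything falls off the work surface, if the arm or the gripper's body presses on something with over 40 N, if the wrist force passes 120 N, or if a joint passes its speed limit or range.

## Working session

There is one attempt and no reset: what is moved stays moved. The work goes in short steps, each a Python script; the robot and the scene stay as the last script left them, time stands still between calls to the robot, and variables do not carry over. Pictures are saved under pics/ and viewed, at most 10 in all, crops included, and the job is handed in when it is done.

```bash
mkdir -p pics
cat > h.py <<'E'
import numpy as np, cv2
from station import *
def snap(n,f):
    c=camera(n); np.savez('pics/'+f+'.npz',**c); cv2.imwrite('pics/'+f+'.png',c['image'][:,:,::-1]); return c
def px(c,u,v,z=None):
    K,R,t=c['K'],c['R'],c['t']; r=np.linalg.inv(K)@[u,v,1.]
    if z is None: return R.T@(r*c['depth'][int(v),int(u)]-t)
    d=R.T@r; o=-R.T@t; return o+d*(z-o[2])/d[2]
def proj(c,X):
    p=c['K']@(c['R']@np.asarray(X,float)+c['t']); return p[:2]/p[2]
E
python3 - <<'E'
from h import *
for n in('top','side'):
    c=snap(n,n+'0'); print(n,c['K'][0,0],-c['R'].T@c['t'],c['R'][2])
print(get_eef_pos(),get_eef_rot(),get_clock())
E
```

```text
top 529.6631819826366 [0.28576691 0.01120716 1.63312819] [ 0.18168168  0.01083296 -0.98329772]
side 465.71646830358753 [ 0.02979356 -0.82003176  0.80282158] [ 0.41803922  0.7139235  -0.56174411]
[0.21175538 0.58779782 0.30210472] [-4.67909478e-05  1.72014512e-01  9.85094273e-01 -5.27606383e-04] 0.1
```

View pics/top0.png

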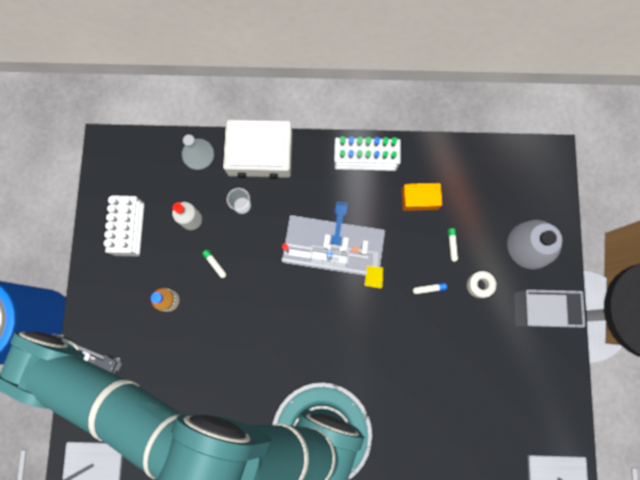

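View pics/side0.png

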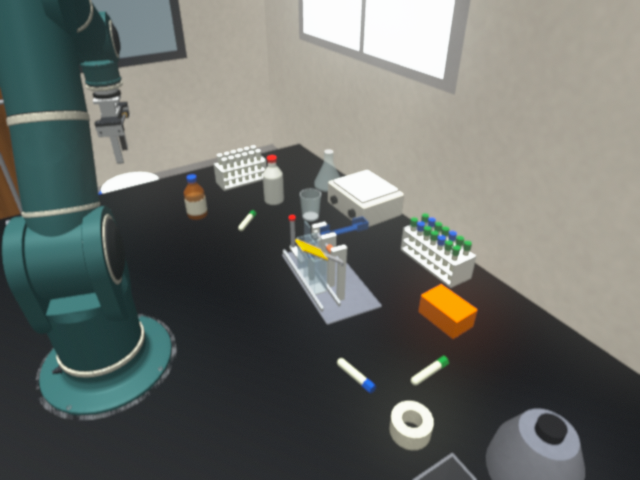

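The top view shows the station near (335,245). The green tubes run from (207,253) to (224,276) and from (452,231) to (454,260), and the blue tube lies at (430,289). The magazine's red knob is near (285,247). Next I'll enlarge the station area.

Run:
```python
import cv2,numpy as np
a=cv2.imread('pics/top0.png'); b=cv2.imread('pics/side0.png')
cv2.imwrite('pics/tc.png',cv2.resize(a[195:295,270:400],None,fx=6,fy=6,interpolation=cv2.INTER_CUBIC))
cv2.imwrite('pics/sc.png',cv2.resize(b[205:325,275:385],None,fx=5,fy=5,interpolation=cv2.INTER_CUBIC))
from h import px
c=np.load('pics/top0.npz');im=c['image'];hsv=cv2.cvtColor(im,cv2.COLOR_RGB2HSV)
for n,(u0,u1,v0,v1) in dict(a=(195,235,243,285),b=(440,465,222,268),blue=(408,452,278,298)).items():
    H=hsv[v0:v1,u0:u1].astype(int)
    m=(H[...,2]>110)
    ys,xs=np.nonzero(m); P=np.array([px(c,x+u0,y+v0,.009)[:2] for x,y in zip(xs,ys)])
    g=H[ys,xs,1]>110
    rect=cv2.minAreaRect(P.astype(np.float32)*1000)
    ctr=np.array(rect[0])/1000; 
    w,V=np.linalg.eigh(np.cov(P.T)); d=V[:,1]; d*=np.sign((P[g].mean(0)-P.mean(0))@d)
    s=(P-P.mean(0))@d; mid=P.mean(0)
    print(n,len(P),ctr,rect[1],'dir',np.degrees(np.arctan2(d[1],d[0])),'mean',mid,'ext',s.min(),s.max(), 'green',P[g].mean(0),g.sum())
```

```text
a 253 [0.49375522 0.34450687] (106.31443786621094, 23.760528564453125) dir 39.91791625188885 mean [0.49332268 0.34440595] ext -0.05275633069688179 0.05354915248086207 green [0.52518526 0.37134441] 49
b 261 [ 0.57133832 -0.39424896] (104.42891693115234, 24.563053131103516) dir 3.8589993639622873 mean [ 0.5712966  -0.39417471] ext -0.05216729763436968 0.052242570320737584 green [ 0.61266684 -0.39096123] 52
blue 266 [ 0.43440231 -0.32042337] (24.93737030029297, 108.61328887939453) dir -80.20378482028609 mean [ 0.43410954 -0.32198834] ext -0.05578314824325362 0.0528309938624091 green [ 0.44101751 -0.36132716] 63
```

View pics/tc.png

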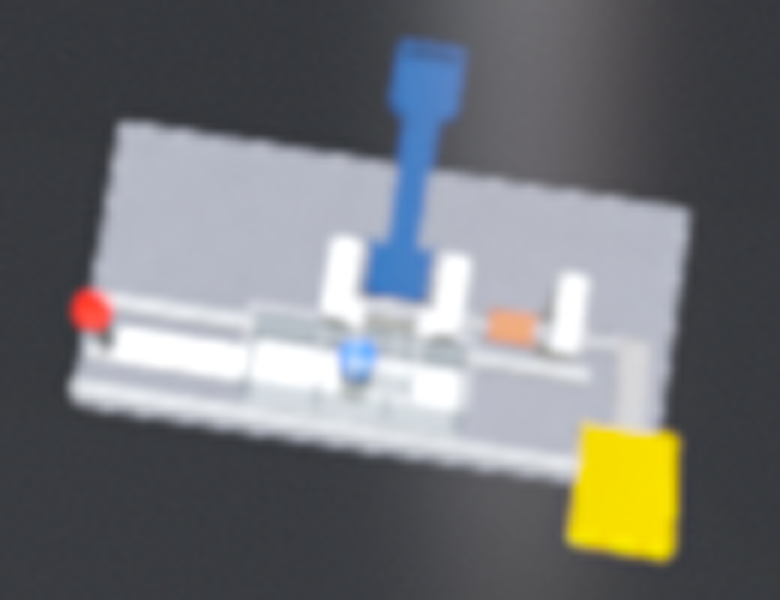

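View pics/sc.png

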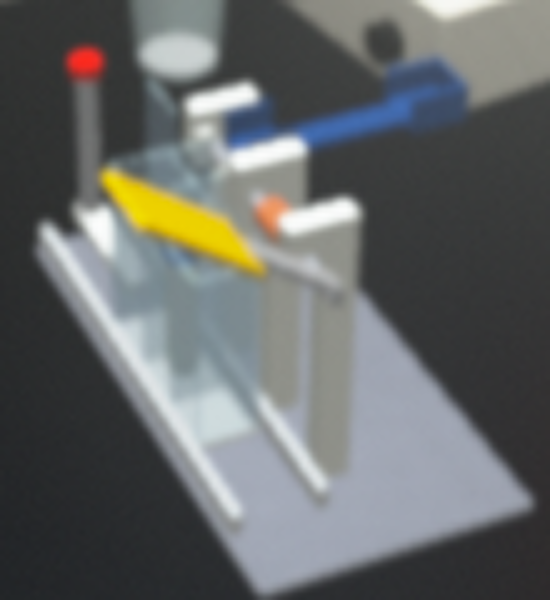

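```bash
cat > fit.py <<'E'
from h import *
from scipy.optimize import least_squares
c=np.load('pics/top0.npz'); s=np.load('pics/side0.npz')
T=[((118,122),(120,155,6)),((690,207),(120,-145,6)),((72,398),(-30,155,6)),
((347,238),(46,26,168)),((456,256),(46,-26,168)),((574,275),(46,-82,168)),
((432,42),(143,0,168)),((583,424),(-26,-93,187)),((680,433),(-26,-137,187)),((568,542),(-83.5,-93,231)),((668,560),(-83.5,-137,231))]
S=[((530,502),(120,-145,6)),((265,595),(-30,-145,6)),((40,245),(-30,155,6))]
def W(p,X): 
    a=p[2]; X=np.array(X)/1000; return np.array([p[0]+np.cos(a)*X[0]-np.sin(a)*X[1],p[1]+np.sin(a)*X[0]+np.cos(a)*X[1],X[2]])
def f(p):
    r=[proj(c,W(p,X))-(270+u/6-.4,195+v/6-.4) for (u,v),X in T]+[proj(s,W(p,X))-(275+u/5-.4,205+v/5-.4) for (u,v),X in S]
    return np.ravel(r)
if __name__=='__main__':
    o=least_squares(f,[.55,0,0],x_scale=[.1,.1,.1],loss='soft_l1'); print(o.x); print(f(o.x).reshape(-1,2).round(1).tolist())
    p=o.x
    k=px(c,270+90/6-.4,195+311/6-.4,.132); a=p[2]; d=k[:2]-p[:2]
    print('knob',k,'st frame',np.cos(a)*d[0]+np.sin(a)*d[1],-np.sin(a)*d[0]+np.cos(a)*d[1])
    q=px(s,275+86/5-.4,205+62/5-.4,.128); d=q[:2]-p[:2]
    print('knob side',q,'st',np.cos(a)*d[0]+np.sin(a)*d[1],-np.sin(a)*d[0]+np.cos(a)*d[1])
    for X in ((82,0,152),(-65,-115,219),(0,0,153)): print(W(p,X))
E
python3 fit.py
```

```text
[ 0.51496713 -0.02243789 -0.13412756]
[[0.6, -0.3], [-0.2, 0.3], [0.2, 0.4], [-0.0, -0.1], [0.1, -0.2], [0.1, -0.3], [0.1, 0.9], [-0.5, -0.2], [-0.8, 0.8], [0.3, -0.7], [0.1, -1.1], [1.2, 0.4], [-0.9, -0.3], [-0.8, 0.2]]
knob [0.53213831 0.11903816 0.132     ] st frame -0.0019020396781599426 0.1425015958979886
knob side [0.53525903 0.12078386 0.128     ] st 0.0009572105858862805 0.144648944371742
[ 0.59623064 -0.03340341  0.152     ]
[ 0.43517247 -0.12771283  0.219     ]
[ 0.51496713 -0.02243789  0.153     ]
```

```bash
cat >> h.py <<'E'
P=[0.51496713,-0.02243789,-0.13412756]; YAW=P[2]
def W(x,y,z):
    c,s=np.cos(YAW),np.sin(YAW); return np.array([P[0]+c*x-s*y,P[1]+s*x+c*y,z])
def D(th): return [0.,float(np.cos(th/2)),float(np.sin(th/2)),0.]   # tool down, tool x at angle th, closes at th-90deg
A=(np.array([.4935,.3444]),np.radians(39.9)); B=(np.array([.5713,-.3942]),np.radians(3.9))
pi=np.pi
E
python3 - <<'E'
from h import *
for k in (0,pi):
  for n,p,th in [('knob',W(0,143,208)*0+W(0,.143,.208),YAW),('A',[*A[0],.1],A[1]),('Ahi',[*A[0],.33],A[1]),('B',[*B[0],.1],B[1]),('Bhi',[*B[0],.33],B[1]),('bed',W(.082,0,.252),YAW),('bedhi',W(.082,0,.33),YAW),('pad',W(-.065,-.115,.19),YAW),('padhi',W(-.065,-.115,.33),YAW)]:
    q=ik(p,D(th+k)); print(n,k>0,None if q is None else np.round(q,2))
E
```

```text
knob False [-0.83  0.48  0.7   1.91 -0.39  0.89 -1.64]
A False [-0.97  0.67  0.42  1.82 -0.39  0.73 -1.22]
Ahi False [-1.04  0.38  0.5   1.66 -0.2   1.15 -1.37]
B False [-0.    0.99  0.91  1.57 -0.87  1.04 -0.34]
Bhi False [ 0.03  0.66  0.86  1.41 -0.5   1.3  -0.58]
bed False [-0.62  0.56  0.86  1.76 -0.48  1.05 -1.3 ]
bedhi False [-0.66  0.47  0.91  1.68 -0.4   1.19 -1.36]
pad False [-0.63  0.45  1.03  2.15 -0.54  0.82 -0.97]
padhi False [-0.79  0.12  1.1   2.01 -0.12  1.08 -1.35]
knob True [-0.53  0.41  0.32  1.9  -0.16  0.86  1.3 ]
A True [-0.59  0.63 -0.09  1.8   0.08  0.71  1.54]
Ahi True [-0.63  0.35 -0.03  1.64  0.01  1.15  1.6 ]
B True [ 0.17  0.85  0.59  1.56 -0.56  0.9   2.6 ]
Bhi True [-0.07  0.76  1.08  1.41 -0.66  1.36  2.67]
bed True [-0.38  0.46  0.51  1.75 -0.26  1.    1.66]
bedhi True [-0.43  0.38  0.57  1.67 -0.22  1.15  1.63]
pad True [-0.41  0.34  0.73  2.15 -0.33  0.77  1.97]
padhi True [-0.65  0.1   0.93  2.01 -0.09  1.08  1.76]
```

```bash
python3 - <<'E'
from h import *
o=D(YAW)
reach(W(0,.143,.30),o); print(get_clock())
gripper_to(.05,15); movel(W(0,.143,.210),rate=.15)
gripper_to(.005,15); print('w',get_grip_width(),get_grip_force(),get_wrist_force(),get_clock())
movel(W(0,.164,.210),rate=.06); print(get_wrist_force(),get_eef_pos(),W(0,.164,.21))
gripper_to(.05); movel(W(0,.164,.30),rate=.25); print(get_clock())
reach([*A[0],.22],D(A[1])); snap('top','top1'); snap('side','side1'); print(get_clock())
E
python3 - <<'E'
import cv2,numpy as np
a=cv2.imread('pics/top1.png'); b=cv2.imread('pics/side1.png')
r=lambda i:cv2.resize(i,(400,400),interpolation=cv2.INTER_CUBIC)
cv2.imwrite('pics/m1.png',np.hstack([r(a[195:295,270:370]),r(b[205:305,275:375])]))
E
```

```text
2.15
w 0.017310778464587916 15.000109523534775 [-0.13244378 -0.58202022  1.91553928] 4.3417
[-0.83568503  3.57867501  3.72238513] [0.53723112 0.14129586 0.21036858] [0.53689815 0.14008912 0.21      ]
6.0333
7.025
```

View pics/m1.png

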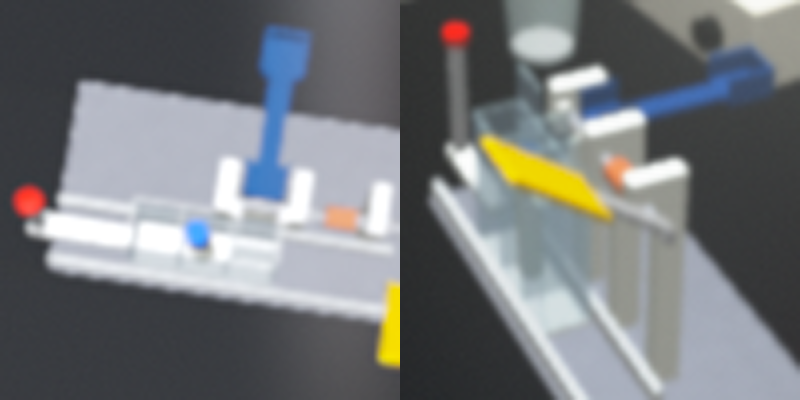

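The magazine has slid toward +y, with the knob now at about (277,245) in the top view, and the blue tube is still in the middle slot. I'll measure the knob from its red centroid.

```bash
cat >> h.py <<'E'
def knob(c,n='top'):
    im=np.asarray(c['image']); h=cv2.cvtColor(im,cv2.COLOR_RGB2HSV); m=((h[...,0]<6)|(h[...,0]>174))&(h[...,1]>150)&(h[...,2]>120)
    r=proj(c,W(0,.14,.13)); yy,xx=np.nonzero(m); k=(abs(xx-r[0])<35)&(abs(yy-r[1])<35)
    q=px(c,xx[k].mean(),yy[k].mean(),.13 if n=='top' else .128)[:2]-P[:2]; return np.cos(YAW)*q[0]+np.sin(YAW)*q[1],-np.sin(YAW)*q[0]+np.cos(YAW)*q[1],k.sum()
E
python3 - <<'E'
from h import *
for f in('top0','side0','top1','side1'): print(f,knob(np.load(f'pics/{f}.npz'),f[:-1]))
E
```

```text
top0 (np.float64(-0.000693307049460485), np.float64(0.14381684699789135), np.int64(30))
side0 (np.float64(0.0007445570728284549), np.float64(0.1460311890660878), np.int64(39))
top1 (np.float64(-0.0002116468895507484), np.float64(0.16577333879441286), np.int64(46))
side1 (np.float64(0.0007185804435012634), np.float64(0.1692283192189985), np.int64(39))
```

Run:
```python
import fit; from fit import *
S2=[((530,502),(120,-145,6)),((265,595),(-30,-145,6)),((40,245),(-30,155,6)),((358,208),(46,-82,168)),((304,147),(46,-26,168)),((256,92),(46,26,168)),((467,85),(143,-14,168))]
g=lambda p:np.ravel([proj(s,W(p,X))-(275+u/5-.4,205+v/5-.4) for (u,v),X in S2])
o=least_squares(g,[.51,0,-.1],loss='soft_l1'); p=o.x; print(p,g(p).reshape(-1,2).round(1).tolist())
S=fit.S; fit.S=[]; o=least_squares(f,[.51,0,-.1],loss='soft_l1'); print('top only',o.x)
import h
for n,P in(('side',p),('top',o.x)):
    h.P=P; h.YAW=P[2]
    for k in '01': print(n,k,h.knob(np.load(f'pics/{n}{k}.npz'),n))
```

```text
[ 0.51559877 -0.02353596 -0.13388725] [[1.7, 0.5], [-0.4, -0.1], [-0.5, 0.3], [-0.3, -0.4], [-0.1, -0.6], [0.3, -0.3], [0.1, 0.3]]
top only [ 0.51472656 -0.02242839 -0.13374077]
side 0 (np.float64(7.080205020427305e-06), np.float64(0.1470349339974618), np.int64(39))
side 1 (np.float64(-1.3321843009752449e-05), np.float64(0.17023206972308072), np.int64(39))
top 0 (np.float64(-0.00039798672522299225), np.float64(0.1438397642510609), np.int64(30))
top 1 (np.float64(9.216599334759684e-05), np.float64(0.16579606810286707), np.int64(46))
```

```bash
python3 - <<'E'
from h import *
movel([*A[0],.100],rate=.15)
gripper_to(.005,12); print('w',get_grip_width(),get_grip_force(),get_eef_pos())
movel([*A[0],.34],rate=.3); print('w',get_grip_width(),get_clock())
reach(W(.082,0,.34),D(YAW)); movel(W(.082,0,.275),rate=.2)
snap('side','side2'); snap('top','top2'); print(get_eef_pos(),W(.082,0,.275),get_clock())
E
python3 - <<'E'
import cv2,numpy as np
a=cv2.imread('pics/top2.png'); b=cv2.imread('pics/side2.png')
r=lambda i:cv2.resize(i,(400,480),interpolation=cv2.INTER_CUBIC)
cv2.imwrite('pics/m2.png',np.hstack([r(a[175:295,290:390]),r(b[170:290,285:385])]))
E
```

```text
w 0.016782920061289074 11.98710411787033 [0.49352561 0.34445217 0.10011495]
w 0.01627278754515797 9.5417
[ 0.59683884 -0.03326743  0.27648795] [ 0.59623064 -0.0334034   0.275     ] 11.575
```

View pics/m2.png

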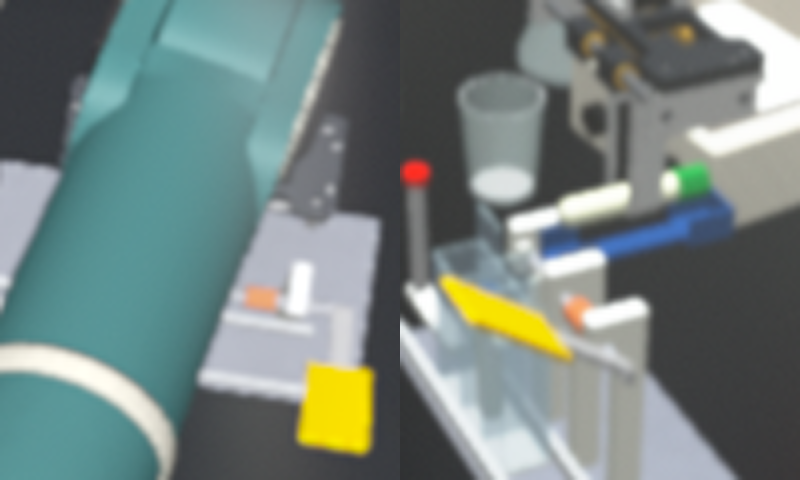

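The side view shows the tube gripped level at mid-length, directly above the chute and in line with it, with the green cap at the far end. I'll lower it and let go.

```bash
python3 - <<'E'
from h import *
movel(W(.082,0,.2525),rate=.06); print(get_wrist_force(),get_eef_pos())
gripper_to(.045); wait(.15)
movel(W(.082,0,.32),rate=.2); print(get_clock())
reach(W(0,.164,.29),D(YAW))
snap('side','side3'); print(get_clock())
movel(W(0,.164,.210),rate=.2); gripper_to(.005,15); movel(W(0,.1630,.210),rate=.05)
print(get_grip_width(),get_wrist_force(),get_eef_pos(),W(0,.164,.21))
gripper_to(.05); movel(W(0,.163,.30),rate=.25)
gripper_to(.0);reach(W(-.065,-.115,.335),D(YAW)); s=snap('side','side4');t=snap('top','top4'); print(get_clock(),knob(s,'side'),knob(t))
E
python3 - <<'E'
import cv2,numpy as np
a=cv2.imread('pics/top4.png'); b=cv2.imread('pics/side4.png')
r=lambda i:cv2.resize(i,(400,480),interpolation=cv2.INTER_CUBIC)
cv2.imwrite('pics/m4.png',np.hstack([r(a[175:295,290:390]),r(b[170:290,285:385])]))
E
```

```text
[-0.3062948   0.83319134  0.15784798] [ 0.59613705 -0.03335376  0.25203718]
13.375
14.1917
0.017497269514035428 [-0.20912241  4.94266915  6.74652953] [0.53715316 0.13973151 0.21048653] [0.53689815 0.14008912 0.21      ]
18.8083 (np.float64(0.0011681314572781522), np.float64(0.16902278594547893), np.int64(39)) (np.float64(0.0004367671632429307), np.float64(0.16441548535412287), np.int64(49))
```

View pics/m4.png

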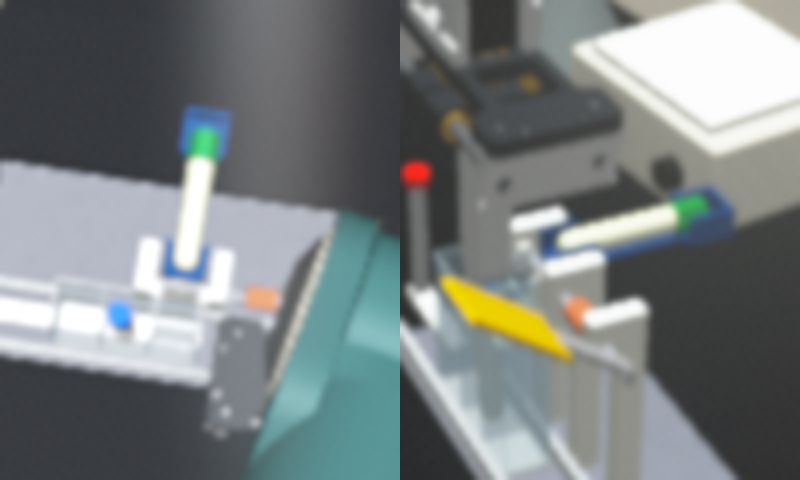

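Tube A lies in the level chute, round end toward the spout, and the knob measures 164 mm. Next I'll press the paddle.

```bash
python3 - <<'E'
from h import *
movel(W(-.065,-.115,.30),rate=.2); movel(W(-.065,-.115,.196),rate=.08); print(get_wrist_force(),get_eef_pos(),get_clock())
wait(.8); print(get_wrist_force()); snap('side','side5'); print(get_clock())
E
python3 - <<'E'
import cv2
b=cv2.imread('pics/side5.png')
cv2.imwrite('pics/m5.png',cv2.resize(b[160:290,275:385],(440,520),interpolation=cv2.INTER_CUBIC))
E
```

```text
[-1.74901599 -0.46538312  0.80804049] [ 0.43510639 -0.12769872  0.19622575] 20.5833
[-0.71222959 -0.37165304  2.36481143]
21.4333
```

View pics/m5.png

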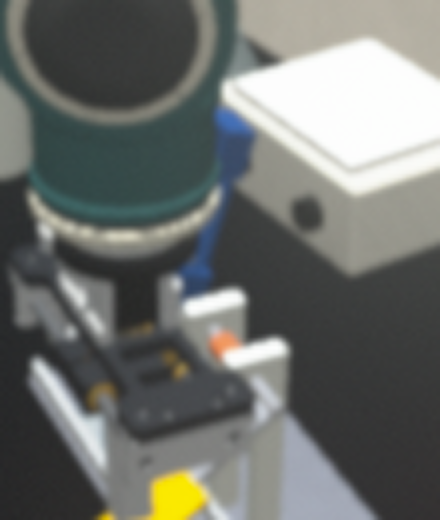

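The chute is tipped and looks empty. I'll let it spring back, move toward tube B, and check for the green cap at the slot by pixel.

```bash
cat >> h.py <<'E'
def green(c):
    h=cv2.cvtColor(np.asarray(c['image']),cv2.COLOR_RGB2HSV); m=((abs(h[...,0].astype(int)-65)<20)&(h[...,1]>60)&(h[...,2]>50)).astype(np.uint8)
    n,_,st,ce=cv2.connectedComponentsWithStats(m); r=[]
    for i in range(1,n):
        if st[i,4]>5 and 180<ce[i][1]<400: r.append((ce[i].round(1).tolist(),int(st[i,4])))
    return r
E
python3 - <<'E'
from h import *
movel(W(-.065,-.115,.335),rate=.2)
gripper_to(.05); reach([*B[0],.22],D(B[1])); s=snap('side','side6');t=snap('top','top6'); print(get_clock(),knob(t))
print(green(t),green(s)); X=W(0,0,.098); print(proj(t,X),proj(s,X),'bed cap',proj(t,W(.12,0,.165)),proj(s,W(.12,0,.165)),'B',proj(t,[.61,-.391,.01]),proj(s,[.61,-.391,.01]))
E
python3 - <<'E'
import cv2,numpy as np
a=cv2.imread('pics/top6.png'); b=cv2.imread('pics/side6.png')
r=lambda i:cv2.resize(i,(400,480),interpolation=cv2.INTER_CUBIC)
cv2.imwrite('pics/m6.png',np.hstack([r(a[175:295,290:390]),r(b[200:320,280:380])]))
E
```

```text
24.4917 (np.float64(0.00024598695654818106), np.float64(0.1643403894776867), np.int64(50))
[([336.4, 252.1], 12)] [([424.8, 216.5], 51), ([413.3, 221.0], 60), ([426.1, 229.3], 50), ([314.4, 258.7], 21), ([443.3, 360.7], 124)]
[333.42460447 255.27323604] [313.18222654 255.2774383 ] bed cap [340.46815172 210.56628501] [356.72552982 222.05939371] B [451.58957928 232.10409832] [441.82228432 362.29578501]
```

View pics/m6.png

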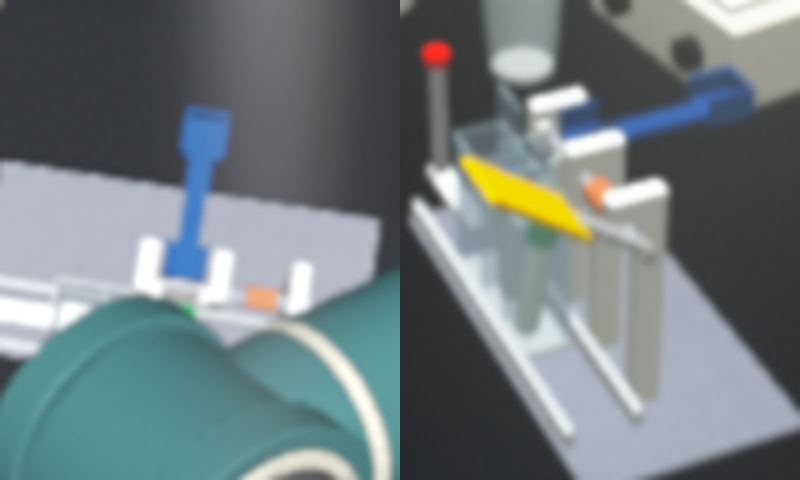

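Tube A stands cap-up in the right slot, green at (314,259) in the side view, and the chute is level again. Now tube B: place it in the chute, then slide the magazine by −72 mm.

Run:
```python
from h import *
movel([*B[0],.100],rate=.15)
gripper_to(.005,12); print('w',get_grip_width())
movel([*B[0],.34],rate=.3); print('w',get_grip_width())
reach(W(.082,0,.34),D(YAW)); movel(W(.082,0,.2525),rate=.12); print(get_wrist_force(),get_eef_pos(),get_clock())
gripper_to(.045); wait(.15)
movel(W(.082,0,.32),rate=.2)
reach(W(0,.164,.29),D(YAW)); s=snap('side','side7'); print(green(s))
movel(W(0,.164,.211),rate=.2); gripper_to(.005,15); movel(W(0,.092,.211),rate=.06); wait(.2)
e=get_eef_pos()-W(0,.092,.211); dy=-np.sin(YAW)*e[0]+np.cos(YAW)*e[1]; print('dy',dy,get_wrist_force())
if abs(dy)>.0008: movel(W(0,.092-dy,.211),rate=.03); wait(.2); e=get_eef_pos()-W(0,.092,.211); print('dy',-np.sin(YAW)*e[0]+np.cos(YAW)*e[1])
gripper_to(.05); movel(W(0,.092,.30),rate=.25)
gripper_to(.0);reach(W(-.065,-.115,.335),D(YAW)); s=snap('side','side8');t=snap('top','top8'); print(get_clock(),knob(s,'side'),knob(t),green(t),green(s),proj(t,W(.12,0,.165)),proj(s,W(.12,0,.165)))
```

```text
w 0.016459139136540218
w 0.016782336060840786
[-0.15675662  0.38706733 -0.03549599] [ 0.59633824 -0.03370532  0.25260445] 29.25
[([424.8, 216.5], 49), ([413.3, 220.8], 57), ([357.4, 221.2], 50), ([435.7, 230.0], 265), ([457.7, 244.4], 289), ([314.5, 258.8], 22)]
dy 0.0005032182581237542 [0.30116904 2.87303545 7.86213981]
37.025 (np.float64(-0.002063496610213718), np.float64(0.09867499106933124), np.int64(25)) (np.float64(-0.0015518189345227733), np.float64(0.09216022741283844), np.int64(13)) [([340.6, 210.0], 41)] [([424.8, 216.5], 49), ([413.3, 220.9], 59), ([357.4, 221.4], 49), ([435.6, 230.1], 267), ([457.7, 244.4], 288), ([327.7, 271.6], 91)] [340.46815172 210.56628501] [356.72552982 222.05939371]
```

Tube B lies in the level chute (cap at (357,221), as predicted), and the magazine is in line: 92.5 mm by the TCP, 92.2 mm by the top view. Next I'll press the paddle and release it.

```bash
python3 - <<'E'
from h import *
movel(W(-.065,-.115,.30),rate=.2); movel(W(-.065,-.115,.196),rate=.08); wait(1.0); print(get_wrist_force())
movel(W(-.065,-.115,.335),rate=.2)
reach([.35,-.35,.35],D(YAW)); wait(.3); s=snap('side','side9');t=snap('top','top9'); print(get_clock(),knob(t),green(t),green(s))
for y in (0,-.036,-.072): print(proj(t,W(0,y,.098)),proj(s,W(0,y,.098)))
E
python3 - <<'E'
import cv2,numpy as np
a=cv2.imread('pics/top9.png'); b=cv2.imread('pics/side9.png')
r=lambda i:cv2.resize(i,(400,480),interpolation=cv2.INTER_CUBIC)
cv2.imwrite('pics/m9.png',np.hstack([r(a[175:295,290:390]),r(b[200:320,280:380])]))
E
```

```text
[-1.68410748 -0.24300116  0.32274183]
41.9833 (np.float64(-0.0015518189345227733), np.float64(0.09216022741283844), np.int64(13)) [([332.0, 252.8], 30), ([359.9, 257.8], 35)] [([424.8, 216.5], 49), ([413.3, 220.9], 59), ([435.7, 230.0], 262), ([457.7, 244.3], 282)]
[333.42460447 255.27323604] [313.18222654 255.2774383 ]
[345.58780933 257.19512649] [319.13916429 263.35742269]
[357.77082928 259.12014789] [325.39023252 271.83636537]
```

View pics/m9.png

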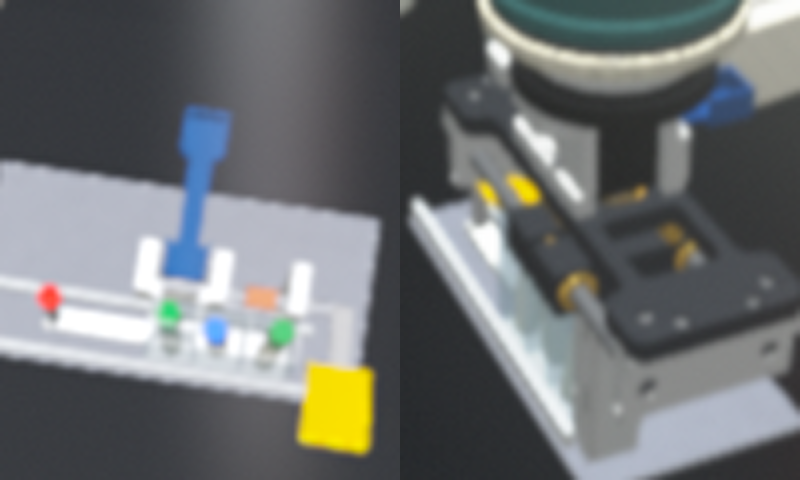

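The top view shows green, blue and green caps at (332,253), (344,257) and (360,258), with the chute level and empty. The arm blocks the side view, so I'll move it away and check tube B's height there.

Run:
```python
from h import *
t=np.load('pics/top9.npz'); 
for u,v in((332,253),(344,257),(360,258)): print(px(t,u,v).round(3))
reach([.40,.30,.40],D(YAW)); wait(.2); s=snap('side','side10'); print(get_clock(),[g for g in green(s) if g[0][0]<345])
for y in (0,-.072): print([proj(s,W(0,y,z)).round(1) for z in (.098,.12,.15)])
im=np.asarray(s['image']).astype(int)
a,b=[proj(s,W(0,0,z)) for z in (.01,.18)]
for i in np.linspace(0,1,18):
    u,v=(a+(b-a)*i).round().astype(int); print(round(.01+.17*i,3),im[v,u], end=' ')
```

```text
[ 0.521 -0.018  0.104]
[ 0.509 -0.053  0.106]
[ 0.507 -0.1    0.108]
44.5667 [([327.7, 271.6], 93)]
[array([313.2, 255.3]), array([313.1, 248.2]), array([313. , 238.3])]
[array([325.4, 271.8]), array([325.5, 264.6]), array([325.6, 254.4])]
0.01 [132 147 150] 0.02 [124 140 142] 0.03 [125 140 142] 0.04 [126 141 143] 0.05 [126 140 142] 0.06 [119 135 142] 0.07 [118 137 150] 0.08 [127 155 180] 0.09 [ 95 135 141] 0.1 [170 149  45] 0.11 [238 212   0] 0.12 [234 206  16] 0.13 [131 138 126] 0.14 [114 130 135] 0.15 [101 111 114] 0.16 [148 161 159] 0.17 [164 168 161] 0.18 [169 171 165]
```

Depth puts all three cap tops at about 104–108 mm, which matches the 109 mm expected for seated tubes. The arm is clear of everything.

```bash
python3 -c "
from h import *
print(sign_off())"
```

```text
the job is handed in; nothing more can be done
None
```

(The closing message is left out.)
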